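# Lock the bayonet bung into the oil tank

## Task

Close the round oil tank on the stall: take the T-handled steel bung, lower it gently into the tank's filler neck with its two pins through the two slots of the lip, and turn it clockwise (seen from above) until the pins have run up their ramps and come up firm against the stops. Let go and leave it locked tight; do not ram it down or wrench it against the stops, and leave the other goods on the table where they are.

Things in the scene. Friction and masses are not known exactly. Their poses are not given: they have to be found in the camera images.
- bung: Loose steel bung, about 0.2 kg, standing upright on the table. Origin: centre of its flat underside, z up along its axis. Round body 50 mm in diameter, 34 mm high, foot edge chamfered 2 mm, with two side pins (see bung_pins); a short neck carries a black T-bar 80 mm long (along x, parallel to the pins), 16 mm thick (y), from 48 to 74 mm above the underside. A half turn about z gives the same bung.
- bung_bar (a point): Centre of the bung's T-bar, 61 mm above the bung's underside; axes as the bung's (x along the bar). Grip the bar here across its 16 mm thickness.
- bung_pins (a point): Point on the bung's axis at the height of its two pins, 18 mm above the underside; axes as the bung's. The pins are round, 8 mm in diameter, and stick out along +x and -x to 37 mm from the axis.
- tank: Round steel oil tank, 220 mm in diameter, fixed to the table, with a tap on its -x side; origin: centre of its underside on the table. On its top is the filler neck, 100 mm outside diameter, top 165 mm above the table.
- mouth (a point): Centre of the top of the neck's lip, on the tank's axis; x along the slots, z up. The lip is 10 mm thick; its hole is 54 mm in diameter with two slots, 13 mm wide, running out to 44 mm from the axis along +x and -x. The bung drops straight through when its pins are over the slots; when it is seated its bar centre is 26 mm above this point.
- ramps (a point): Point on the tank's axis 13 mm below the lip's top, at the sprung ring hidden under the lip. Turning the seated bung clockwise from above (negative about z) brings each pin under a ramp, which yields upward against its spring and presses the bung down harder and harder over the last 0.5 rad or so, until the pins meet hard stops. The bung keeps its height as it turns; when let go, friction holds it.
- stops (a point): The same point as ramps, for the stops: the ring sits differently each time and cannot be seen, so the stops are met anywhere from 0.65 to 1.45 rad of turn from the slots and must be felt. The resisting moment stays under about 0.2 Nm on the ramps, climbs over the last 0.1 rad and jumps at the stops: 0.35 to 0.7 Nm there is tight, well over 1 Nm is wrenching. The joint is stiff: go in small steps.
- seat: Fixed black rubber seat, the flat round face at the bottom of the neck, 35 mm below the lip's top, on which the bung's underside comes to rest. Its origin is the centre of the tank's underside, on the table, not the seat's face.
- jar_lid: Bystander: plain aluminium jar lid with a small round knob, 80 mm in diameter, 36 mm high; no pins and no T-bar. Origin: centre of its underside.
- funnel: Bystander: steel funnel standing mouth down, 96 mm in diameter, 85 mm high. Origin: centre of its underside.
- oil_bottle: Bystander: amber oil bottle with a red cap, 68 mm in diameter, 235 mm high. Origin: centre of its underside.
- oil_flask: Bystander: amber oil bottle with a white cap, 60 mm in diameter, 200 mm high. Origin: centre of its underside.
- jar: Bystander: glass jar, 72 mm in diameter, 95 mm high. Origin: centre of its underside.
- cup: Bystander: aluminium cup, 72 mm in diameter, 75 mm high. Origin: centre of its underside.
- ladle: Bystander: long spoon with a wooden handle, lying on the table. Origin: centre of its underside.
Mind the look-alikes: they are no part of the job. What is shaped like the bung but brown or red is not meant.

How it is judged:
By the outcome, as a careful person would: the job done as asked, in the order asked, and still so for the second after the job is handed in, with the robot touching nothing.
It also fails if it takes over 64 s, if anything falls off the work surface, if the arm or the gripper's body presses on something with over 40 N, if the wrist force passes 120 N, or if a joint passes its speed limit or range.

## Robot

A 6-joint arm with a two-finger parallel gripper is mounted at the origin on the work surface. World frame = base frame: x ahead of the robot, y to its left, z up, the work surface at z = 0. Lengths are in m, angles in rad, forces in N, time in s.
With the tool pointing down it reaches from about 0.3 to 0.85 m from the base axis. Payload 4.2 kg.
Tool frame: the origin (TCP) lies at the very end of the fingers, on their centre line; the grasp point (between the pads) lies 19 mm behind it; y points along the fingers, z is the direction in which the jaws open and shut, and the axes are right-handed (so a half turn about y gives the same grasp; the last joint's range is limited). The gripper opens to 91 mm and grips with 3 to 60 N. Pads are 32 mm wide; open, the fingers measure 118 mm over their backs; the gripper's body (76 mm by 178 mm) begins 60 mm behind the grasp point.
Start: joints at [1.172, 0.32, 1.565, -0, 1.257, -0.02], TCP at [0.213, 0.534, 0.214] pointing down, gripper open.
Joint ranges: [-3.11, 3.11], [-0.84, 2.01], [0.21, 2.61], [-1.34, 4.49], [0.05, 2.63], [-2.56, 2.56]. Speed limits (rad/s): [2.57, 2.57, 3.14, 3.14, 3.14, 3.14].

## Interface

Orientations are given as a rotation vector (axis times angle).
In Python, from cell import arm, eyes gives the robot as it stands.
- The arm moves only by the tool step_arm, never from a script. Its argument "deltas" is a list of rows, each a list of 5 numbers: the gripper command: -1 is shut, 1 is fully open, values between are in proportion, then the shift along the tool's x, y, z in mm, then the turn about the tool's y in rad. A call has 1 to 20 rows; each row is the pose to reach, as a shift and turn from the pose measured when the call began, along the tool's axes at that moment; what a row does not reach only later rows make up. A row lasts 1/12 s, in which the tool goes at most 41.7 mm and 7.16 degrees, less where a joint would pass 70% of its speed; a pose out of reach is approached as far as the arm can. A call with a gripper value outside its range is refused whole. The fingers move at their own pace and stop on an object; the grip force is fixed at half the most. Time passes only in rows, so rows that repeat a pose let the fingers close. It gives the time, the measured TCP pose, the force and the opening at its end, in the units of the state.
- arm.sense(): the state, without advancing time (a new reading comes with each control period).
- eyes.read_camera(name): name is "scene" or "top" or "wrist"; returns a dict with "image" (480x640x3 uint8, red, green, blue), "depth" (480x640 float32, m along the optical axis (not along the pixel's ray), 0 where there is no reading), "fx", "fy", "cx", "cy" (pixels), "k1" (the pictures are not rectified: a ray, as slopes to the right and down, at radius r is drawn at 1 + k1 r^2 times it, then the intrinsics apply), "position" and "rotation" of the camera in the world. Camera axes: x right, y down, z forward; pixel columns grow to the right and rows downward; lengths in m; the calibration is good to about 2 mm. A picture is of the moment at which its call begins.
- arm.hand_in(): hands the job in, once; it reports no verdict.
Trained networks look in a picture, given as the dict that the camera call returned (one of the last four; its "shot" number tells which), for a name from the list of things; names that differ only in an ending like _2 or _b are one class to them, and where a whole thing is asked for, a point or a joint stands for the part that bears it (a point fixed in the world has none). Each returns a list of dicts, best first, with "conf" (0 to 1); they miss things now and then, are a little off and sometimes report something else, mostly with a low value. They report only what shows in the picture. A call takes as long as a camera call. They do not tell look-alikes from the thing itself.
- eyes.look_for(picture, thing): "location" ([row, column] in pixels, amid what is visible of it).
The state is a dict: "clock": time; "qpos": joint angles; "qd": joint speeds; "joint_efforts": joint torques, N m; "eef_pos": TCP position; "eef_rot": TCP orientation; "wrist_force": force on the tool from outside, world axes, zero at the start; "wrist_torque": the same for the moment, N m; "width": opening from 0.0 (shut) to 1.0 (fully open).
Only numpy, scipy, OpenCV 4.12 (cv2) and the standard library are available. Lean on these libraries where they do the work, as an engineer would, in place of code of your own. Each camera call takes 0.05 s, during which the arm holds its last target.

## Working session

There is one attempt and no reset: what is moved stays moved. The work goes in short steps, Python scripts to look and compute and a tool call to move; the robot and the scene stay as the last step left them, time stands still between calls to the robot, and variables do not carry over. Pictures are saved under pics/ and viewed, and the job is handed in when it is done.

Besides the shell and the picture viewer there is one more tool, called by a JSON object that holds its "op" and its "data". step_arm: Moves the arm, as the interface text tells. Its arguments: {"type":"object","properties":{"deltas":{"type":"array"}},"required":["deltas"]}

```bash
mkdir -p pics; ls; cat > h.py <<'E'
import numpy as np, cv2
from cell import arm, eyes
from scipy.spatial.transform import Rotation as R
def und(p,u,v):
    x=(u-p["cx"])/p["fx"]; y=(v-p["cy"])/p["fy"]
    xd,yd=x,y
    for _ in range(20):
        r2=x*x+y*y; x=xd/(1+p["k1"]*r2); y=yd/(1+p["k1"]*r2)
    return x,y
def rot(p):
    r=np.array(p["rotation"],float)
    return r if r.shape==(3,3) else R.from_rotvec(r).as_matrix()
def pt(p,u,v,d=None):
    u=np.asarray(u,float);v=np.asarray(v,float)
    if d is None: d=p["depth"][v.astype(int),u.astype(int)]
    x,y=und(p,u,v)
    c=np.stack([x*d,y*d,d*np.ones_like(x)],-1)
    return c@rot(p).T+np.array(p["position"])
def onz(p,u,v,z):
    x,y=und(p,np.asarray(u,float),np.asarray(v,float))
    r=np.stack([x,y,np.ones_like(x)],-1)@rot(p).T
    o=np.array(p["position"]); s=(z-o[2])/r[...,2]
    return o+s[...,None]*r
def proj(p,X):
    c=(np.asarray(X)-np.array(p["position"]))@rot(p)
    x=c[...,0]/c[...,2];y=c[...,1]/c[...,2];f=1+p["k1"]*(x*x+y*y)
    return p["cx"]+p["fx"]*x*f,p["cy"]+p["fy"]*y*f
def cloud(p):
    v,u=np.mgrid[0:480,0:640]
    P=pt(p,u,v); P[p["depth"]<=0]=np.nan
    return P
def save(p,n): cv2.imwrite("pics/"+n,p["image"][:,:,::-1])
E
python3 - <<'E'
from h import *
s=arm.sense(); print(s)
for n in ["scene","top"]:
    p=eyes.read_camera(n); save(p,n+"0.png"); print(n,p["position"],p["fx"],p["k1"],p["shot"],np.round(rot(p),3).tolist())
    for t in ["bung","bung_bar","tank","mouth","jar_lid"]:
        print(t,[(np.round(d["location"]).tolist(),round(d["conf"],2), np.round(pt(p,d["location"][1],d["location"][0]),3).tolist()) for d in eyes.look_for(p,t)])
E
```

```text
pics
{'clock': 0.0, 'qpos': array([ 1.17200620e+00,  3.20273809e-01,  1.56568925e+00, -2.67910107e-05,
        1.25738483e+00, -2.00071640e-02]), 'qd': array([ 0.00043321, -0.00067545, -0.00195784, -0.00012058,  0.00045562,
        0.00202691]), 'joint_efforts': array([-2.46256539e-03, -4.12452829e+01, -2.31971079e+01,  7.26330187e-02,
        4.53576038e-02, -1.29625587e-04]), 'eef_pos': array([0.21244194, 0.53376617, 0.21312671]), 'eef_rot': array([-1.55201844,  0.29750578, -0.29696905]), 'wrist_force': array([ 0.58204376, -0.47658374, -0.06480844]), 'wrist_torque': array([0.01166028, 0.02009155, 0.02661477]), 'width': 0.9975458819150299}
scene [ 0.87123492 -0.59134507  0.93563518] 447.37956150391886 -0.014852393979430802 1 [[0.886, 0.375, -0.272], [0.463, -0.695, 0.55], [0.017, -0.614, -0.789]]
bung [([347.0, 261.0], 0.83, [0.594, -0.287, 0.044]), ([299.0, 254.0], 0.79, [0.52, -0.196, 0.048]), ([313.0, 301.0], 0.65, [0.628, -0.175, 0.044]), ([343.0, 353.0], 0.37, [0.761, -0.183, 0.04])]
bung_bar [([297.0, 252.0], 0.94, [0.516, -0.199, 0.059]), ([308.0, 302.0], 0.58, [0.631, -0.174
[... 234 characters left out ...]
5 -0.04767266  1.18034849] 513.6728502521619 -0.09589546099946002 2 [[-0.023, -0.983, 0.182], [-1.0, 0.023, -0.004], [-0.0, -0.182, -0.983]]
bung [([285.0, 381.0], 0.85, [0.505, -0.187, 0.079]), ([234.0, 364.0], 0.84, [0.618, -0.157, 0.073]), ([248.0, 414.0], 0.6, [0.589, -0.27, 0.049]), ([184.0, 365.0], 0.53, [0.738, -0.166, 0.048])]
bung_bar [([236.0, 365.0], 0.87, [0.615, -0.159, 0.067]), ([285.0, 379.0], 0.6, [0.506, -0.185, 0.057]), ([250.0, 415.0], 0.58, [0.581, -0.269, 0.065])]
tank [([258.0, 268.0], 0.96, [0.558, 0.048, 0.163]), ([249.0, 415.0], 0.71, [0.585, -0.271, 0.056])]
mouth [([254.0, 265.0], 0.78, [0.571, 0.056, 0.13])]
jar_lid [([351.0, 335.0], 0.89, [0.366, -0.087, 0.032])]
```

View pics/scene0.png

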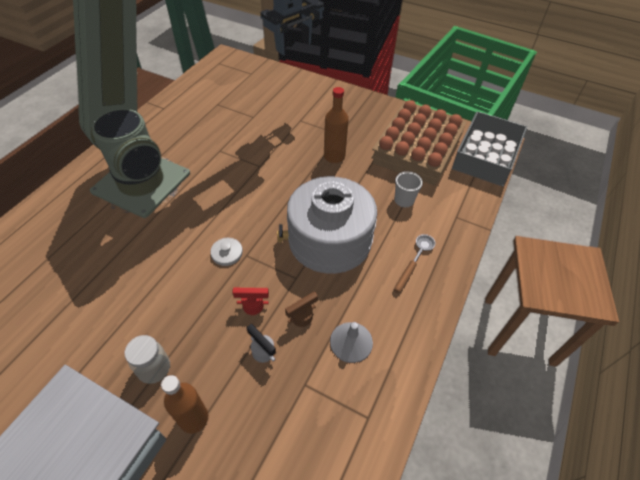

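View pics/top0.png

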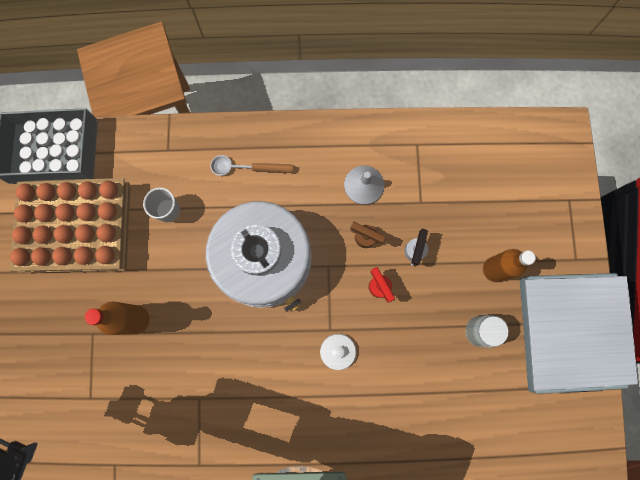

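```bash
python3 - <<'E'
import cv2,numpy as np
a=cv2.imread("pics/scene0.png")[260:390,220:390]; b=cv2.imread("pics/top0.png")[170:310,340:440]
cv2.imwrite("pics/c1.png",cv2.resize(a,None,fx=4,fy=4,interpolation=2)); cv2.imwrite("pics/c2.png",cv2.resize(b,None,fx=4,fy=4,interpolation=2))
c=cv2.imread("pics/top0.png")[190:330,190:330]
cv2.imwrite("pics/c3.png",cv2.resize(c,None,fx=4,fy=4,interpolation=2))
E
```

```text
(no output)
```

View pics/c1.png

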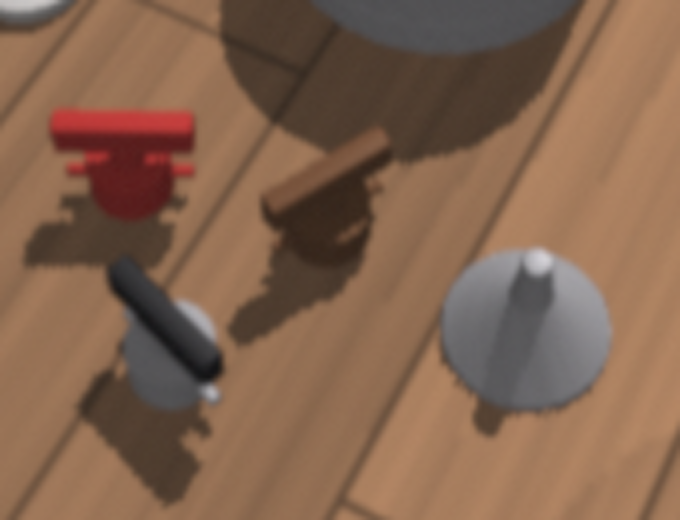

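View pics/c2.png

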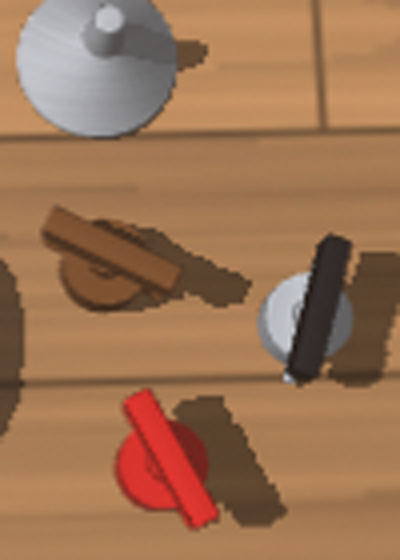

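View pics/c3.png

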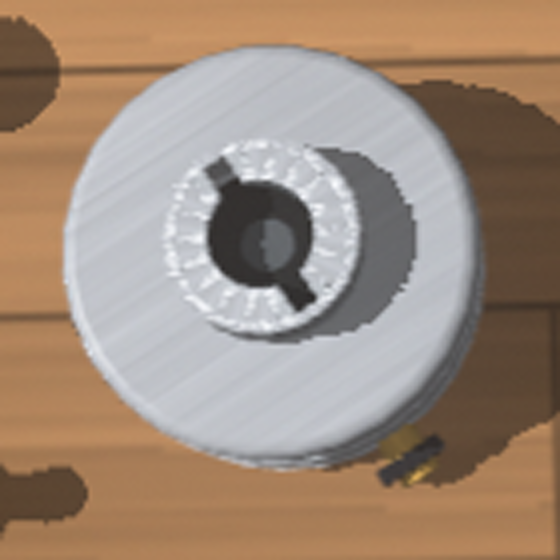

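The scene picture shows these candidates (column, row): a steel bung with a black bar at (262,345), a red copy at (251,298), a brown copy at (301,308), the jar lid at (227,252) and the funnel at (351,340). In the close crop only (262,345), top view (417,248), has a steel body and a black bar, so I choose that one. The mouth is at (256,249) in the top view, with slots running from upper left to lower right.

```bash
cat > m.py <<'E'
from h import *
def bar(p,x0,x1,y0,y1,zt=(0.066,0.085)):
    P=cloud(p); im=p["image"].astype(int)
    m=(im.max(2)<75)&(P[...,2]>0.045)&(P[...,2]<0.09)&(P[...,0]>x0)&(P[...,0]<x1)&(P[...,1]>y0)&(P[...,1]<y1)
    v,u=np.where(m); return u,v,P[m]
E
python3 - <<'E'
from m import *
for n in ["top","scene"]:
    p=eyes.read_camera(n)
    u,v,Q=bar(p,.5,.66,-.36,-.2)
    print(n,len(u),Q.min(0),Q.max(0))
    W=onz(p,u,v,.074)[:,:2]
    r=cv2.minAreaRect((W*1000).astype(np.float32)); print("rect z=.074",r)
    r=cv2.minAreaRect((Q[Q[:,2]>.068][:,:2]*1000).astype(np.float32)); print("depth top",r,np.median(Q[:,2]))
    # tank
    P=cloud(p); im=p["image"].astype(int)
    m=(P[...,2]>.155)&(P[...,2]<.175)&(abs(P[...,0]-.585)<.08)&(abs(P[...,1]-.05)<.09)
    L=P[m]; print("lip",len(L),np.median(L[:,2]))
    hull=cv2.minEnclosingCircle((L[:,:2]*1000).astype(np.float32)); print(hull)
    v,u=np.where(m); W=onz(p,u,v,.165); print(cv2.minEnclosingCircle((W[:,:2]*1000).astype(np.float32)))
E
```

```text
top 300 [ 0.54963359 -0.2954642   0.04982734] [ 0.62709149 -0.25991969  0.07882539]
rect z=.074 ((587.0143432617188, -276.294189453125), (18.8154296875, 82.17083740234375), 72.2821273803711)
depth top ((588.8045654296875, -278.66265869140625), (16.372770309448242, 79.87158203125), 72.51769256591797) 0.07251115584394197
lip 1287 0.16427425095389148
((577.4959106445312, 74.53472137451172), 50.833866119384766)
((576.6878051757812, 73.85370635986328), 51.006622314453125)
scene 326 [ 0.55219177 -0.29730488  0.04746642] [ 0.62966502 -0.20025357  0.08073795]
rect z=.074 ((610.9971923828125, -261.6960144042969), (94.69874572753906, 82.59461975097656), 48.953731536865234)
depth top ((601.5279541015625, -243.80735778808594), (88.98426055908203, 79.04576110839844), 72.38066864013672) 0.07349616959697336
lip 894 0.16460474398608282
((578.2079467773438, 73.03488159179688), 52.531349182128906)
((580.3990478515625, 69.08848571777344), 55.092899322509766)
```

```bash
cat >> h.py <<'E'
def tool():
    s=arm.sense(); return s,R.from_rotvec(s["eef_rot"]).as_matrix(),s["eef_pos"]
def plan(X,axis_deg,s=None):
    # axis: desired tool-x direction in world xy (deg); returns shift mm in tool axes and turn about tool y
    s,T,p=tool()
    d=T.T@(np.array(X)-p)*1000
    a=np.degrees(np.arctan2(T[1,0],T[0,0]))
    t=-(axis_deg-a)  # tool y down: turn about y is negative world yaw
    t=(t+180)%360-180
    print("tool x yaw",round(a,2),"shift",np.round(d,1),"turn rad",round(np.radians(t),3),"alt",round(np.radians(t-180*np.sign(t)),3),"q",np.round(s["qpos"],2),"tilt",np.round(T[:,1],4))
E
python3 - <<'E'
from h import *
s,T,p=tool(); print(np.round(T,3))
plan([.588,-.278,.15],-17.7)
p=eyes.read_camera("wrist"); save(p,"w0.png"); print(p["position"],np.round(rot(p),2).tolist(),p["fx"])
E
```

```text
[[ 0.929  0.     0.37 ]
 [-0.37   0.     0.929]
 [-0.    -1.     0.   ]]
tool x yaw -21.7 shift [ 649.1   63.9 -615.9] turn rad -0.07 alt 3.072 q [ 1.17  0.32  1.56  0.    1.26 -0.02] tilt [ 0.e+00  1.e-04 -1.e+00]
[0.15216727 0.55870945 0.38530453] [[0.37, 0.9, 0.22], [0.93, -0.36, -0.09], [-0.0, 0.23, -0.97]] 357.88666474042384
```

View pics/w0.png

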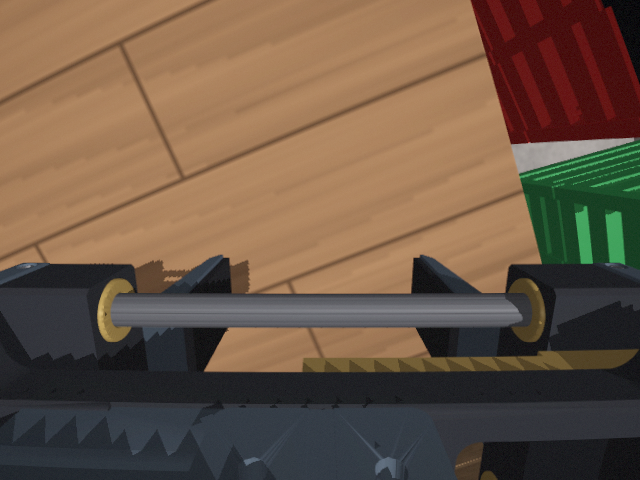

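The wrist picture shows only the empty table between the open fingers (at about columns 225 and 415). I raise the tool first, travel over, then stop with a 40 mm offset so the bung comes into view.

{"op": "step_arm", "data": {"deltas": [[1,0,-40,0,0],[1,0,-80,0,0],[1,0,-100,0,0],[1,30,-100,-25,0],[1,65,-100,-55,0],[1,100,-100,-90,-0.01],[1,135,-100,-120,-0.01],[1,165,-100,-145,-0.02],[1,195,-100,-170,-0.02],[1,225,-100,-200,-0.02],[1,255,-100,-225,-0.03],[1,285,-100,-255,-0.03],[1,315,-100,-280,-0.03],[1,345,-100,-305,-0.04],[1,375,-100,-335,-0.04],[1,405,-100,-360,-0.04],[1,435,-100,-385,-0.05],[1,465,-100,-410,-0.05],[1,495,-100,-440,-0.06],[1,525,-100,-465,-0.06]]}}

```text
clock: 2.42
eef_pos: [0.5287, -0.0943, 0.3141]
eef_rot: [-1.556, 0.25, -0.251]
wrist_force: [-0.1, 0.3, 0.3]
width: 0.999
```

```bash
python3 - <<'E'
from h import *
plan([.626,-.290,.2],-17.7)
E
```

```text
tool x yaw -18.29 shift [ 153.8  114.2 -155.3] turn rad -0.01 alt 3.131 q [-0.2   0.21  1.46 -0.    1.46 -1.45] tilt [ 3.e-04 -1.e-04 -1.e+00]
```

{"op": "step_arm", "data": {"deltas": [[1,28,0,-28,0],[1,56,0,-56,0],[1,84,20,-84,-0.01],[1,112,45,-112,-0.01],[1,140,75,-140,-0.01],[1,154,105,-155,-0.01],[1,154,114,-155,-0.01],[1,154,114,-155,-0.01],[1,154,114,-155,-0.01]]}}

```text
clock: 3.17
eef_pos: [0.6258, -0.2897, 0.1991]
eef_rot: [-1.556, 0.245, -0.241]
wrist_force: [0.2, 0.7, -0.4]
width: 0.997
```

```bash
python3 - <<'E'
from h import *
plan([.588,-.278,.2],-17.7)
p=eyes.read_camera("wrist"); save(p,"w1.png"); np.save("w1.npy",p,allow_pickle=True)
print(proj(p,[.588,-.278,.074]))
E
```

```text
tool x yaw -17.76 shift [-39.6  -0.8  -0.4] turn rad -0.001 alt 3.141 q [-0.45  0.51  1.29  0.    1.34 -1.71] tilt [-0.0022  0.0016 -1.    ]
(np.float64(320.1806960956363), np.float64(187.64820789381744))
```

View pics/w1.png

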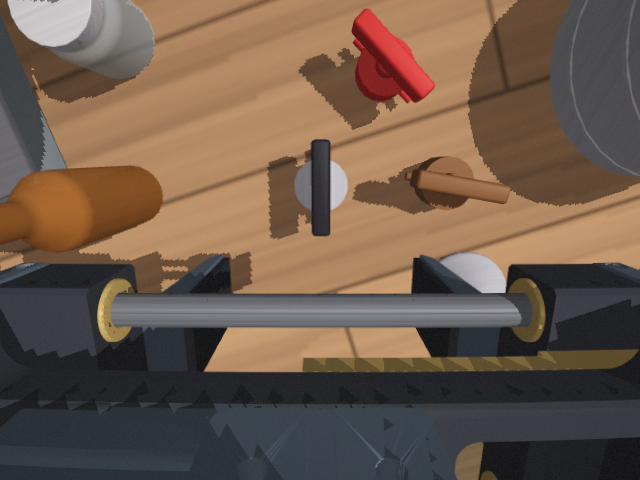

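The steel bung with the black bar sits at (320,188) with its bar vertical. Its neighbours are the brown copy at (445,185), the red copy at (390,65) and the flask at left. I measure the bar more finely.

```bash
python3 - <<'E'
from m import *
p=eyes.read_camera("wrist")
u,v,Q=bar(p,.54,.64,-.33,-.23,)
k=(abs(u-320)<30)&(v<245); u,v=u[k],v[k]
W=onz(p,u,v,.074)[:,:2]*1000
print(len(u),np.median(Q[:,2]),cv2.minAreaRect(W.astype(np.float32)))
c=W.mean(0);w,V=np.linalg.eigh(np.cov((W-c).T));print(c,np.degrees(np.arctan2(V[1,1],V[0,1])))
plan([c[0]/1000,c[1]/1000,.042],-17.7)
E
```

```text
1750 0.07444317149083318 ((588.5165405273438, -278.23199462890625), (15.444899559020996, 78.23797607421875), 72.61376190185547)
[ 587.59759918 -277.82573231] 162.465431743697
tool x yaw -17.68 shift [-41.4 160.2  -1. ] turn rad 0.0 alt -3.141 q [-0.45  0.51  1.29  0.    1.34 -1.71] tilt [ 0.003 -0.001 -1.   ]
```

{"op": "step_arm", "data": {"deltas": [[0,-20,0,0,0],[0,-40.5,0,0,0],[0,-40.5,30,0,0],[0,-40.5,60,0,0],[0,-40.5,90,0,0],[0,-40.5,105,0,0],[0,-40.5,105,0,0]]}}

```text
clock: 3.85
eef_pos: [0.5872, -0.2753, 0.0959]
eef_rot: [-1.557, 0.242, -0.241]
wrist_force: [-0.1, 0.2, -0.0]
width: 0.519
```

```bash
python3 - <<'E'
from h import *
plan([.5885,-.2781,.042],-17.6); print(arm.sense()["width"])
p=eyes.read_camera("wrist"); save(p,"w2.png")
E
```

```text
tool x yaw -17.61 shift [ 2.1 53.9 -2.3] turn rad -0.0 alt 3.141 q [-0.46  0.52  1.55  0.    1.07 -1.72] tilt [-3.e-04  8.e-04 -1.e+00]
0.5189435704348313
```

View pics/w2.png

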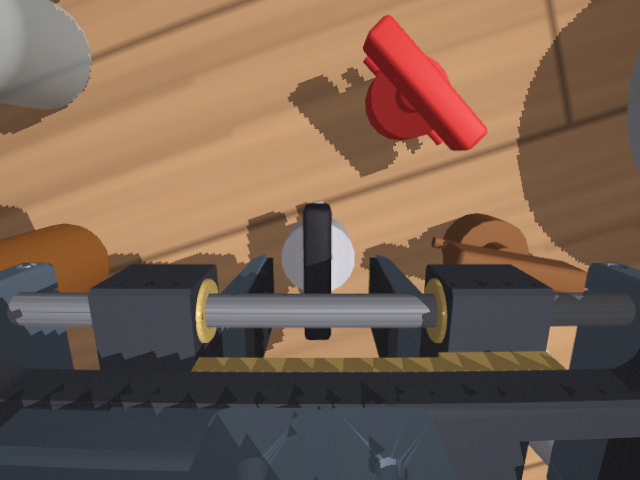

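The bar is at (318,270), between the fingers (columns 265 and 375) and clear of the brown bung at right. I descend with a 2 mm correction and close.

{"op": "step_arm", "data": {"deltas": [[0,2,15,-2,0],[0,2,35,-2,0],[0,2,50,-2,0],[0,2,54,-2,0],[0,2,54,-2,0],[-0.4,2,54,-2,0],[-0.6,2,54,-2,0],[-0.8,2,54,-2,0],[-1,2,54,-2,0],[-1,2,54,-2,0],[-1,2,54,-2,0],[-1,2,54,-2,0]]}}

```text
clock: 4.9
eef_pos: [0.5907, -0.2787, 0.045]
eef_rot: [-1.558, 0.238, -0.245]
wrist_force: [0.1, 1.0, 5.6]
width: 0.2
```

```bash
python3 - <<'E'
from h import *
plan([.5885,-.2781,.042],-17.6); s=arm.sense();print(s["width"],s["wrist_force"],s["wrist_torque"])
E
```

```text
tool x yaw -17.62 shift [-2.3  3.  -0.1] turn rad -0.0 alt 3.141 q [-0.46  0.57  1.6   0.    0.97 -1.72] tilt [ 0.0046 -0.0013 -1.    ]
0.19986739547117524 [0.08223634 1.02559105 5.57459369] [ 0.2451152  -0.01481173 -0.02061687]
```

{"op": "step_arm", "data": {"deltas": [[-1,0,0,0,0],[-1,0,0,0,0],[-1,0,0,0,0]]}}

```text
clock: 5.15
eef_pos: [0.5906, -0.2787, 0.045]
eef_rot: [-1.558, 0.238, -0.245]
wrist_force: [0.2, 1.0, 2.5]
width: 0.196
```

```bash
python3 - <<'E'
from h import *
plan([.5885,-.2781,.042],-17.6); s=arm.sense();print(s["width"],s["wrist_force"],s["wrist_torque"])
p=eyes.read_camera("wrist"); save(p,"w3.png")
E
```

```text
tool x yaw -17.62 shift [-2.2  3.  -0.1] turn rad -0.0 alt 3.141 q [-0.46  0.57  1.6   0.    0.97 -1.72] tilt [ 0.0046 -0.0012 -1.    ]
0.19592427131919027 [0.20816182 1.03723606 2.47784202] [0.13315552 0.03272939 0.01412716]
```

View pics/w3.png

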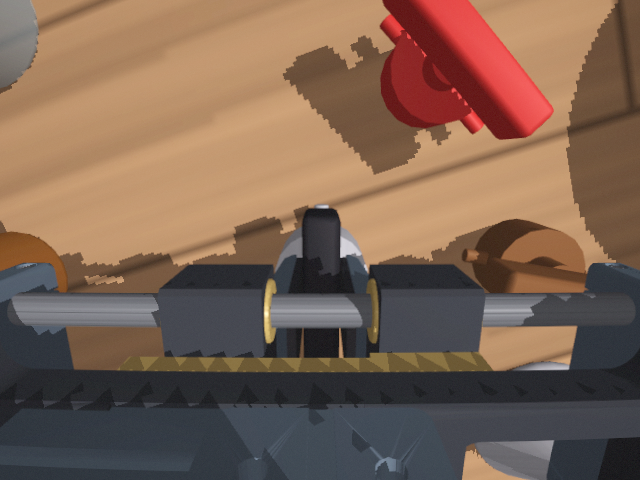

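The bar is gripped between the pads at (320,290), at an opening of about 17.5 mm. I lift straight up.

{"op": "step_arm", "data": {"deltas": [[-1,0,-8,0,0],[-1,0,-25,0,0],[-1,0,-55,0,0],[-1,0,-85,0,0],[-1,0,-115,0,0],[-1,0,-145,0,0],[-1,0,-175,0,0],[-1,0,-200,0,0],[-1,0,-215,0,0],[-1,0,-215,0,0],[-1,0,-215,0,0]]}}

```text
clock: 6.12
eef_pos: [0.5895, -0.2785, 0.26]
eef_rot: [-1.558, 0.238, -0.245]
wrist_force: [-0.1, 0.1, -2.7]
width: 0.199
```

```bash
python3 - <<'E'
from h import *
# better slot axis from the top camera
p=eyes.read_camera("top"); save(p,"top1.png")
im=p["image"].astype(int)
P=onz(p,*np.meshgrid(np.arange(640.),np.arange(480.)),.165)
c=np.array([.577,.074]); d=P[...,:2]-c; r=np.hypot(d[...,0],d[...,1]); a=np.degrees(np.arctan2(d[...,1],d[...,0]))
m=(r>.031)&(r<.043)&(im.max(2)<120)
print(m.sum(),np.round(a[m]),np.round(r[m]*1000))
plan([.577+.09*.829,.074+.09*.559,.28],34); s=arm.sense();print(s["width"],s["wrist_force"])
E
```

```text
69 [  26.   33.   30.   28.   25.   36.   34.   32.   29.   27.   24.   38.
   36.   33.   31.   28.   25.   38.   35.   32.   30.   27.   23.   20.
   37.   34.   31.   28.   39.   36.   42. -139. -136. -147. -144. -141.
 -138. -155. -151. -148. -146. -143. -141. -138. -156. -153. -150. -147.
 -145. -142. -140. -138. -155. -152. -149. -147. -144. -142. -140. -156.
 -153. -151. -148. -146. -144. -155. -152. -150. -153.] [42. 42. 41. 40. 39. 42. 41. 40. 39. 38. 37. 40. 39. 38. 37. 36. 35. 37.
 36. 35. 34. 33. 32. 31. 34. 33. 32. 31. 33. 32. 31. 32. 34. 31. 33. 34.
 35. 31. 32. 33. 34. 35. 37. 38. 33. 34. 35. 36. 37. 38. 40. 41. 36. 37.
 38. 39. 40. 41. 42. 37. 38. 39. 40. 41. 43. 40. 41. 42. 43.]
tool x yaw -17.63 shift [-62.1 -21.4 402.6] turn rad -0.901 alt 2.241 q [-0.46  0.42  1.3   0.    1.42 -1.72] tilt [ 2.1e-03 -2.0e-04 -1.0e+00]
0.20240114156020325 [ 0.19024252  0.39311386 -2.78892155]
```

View pics/top1.png

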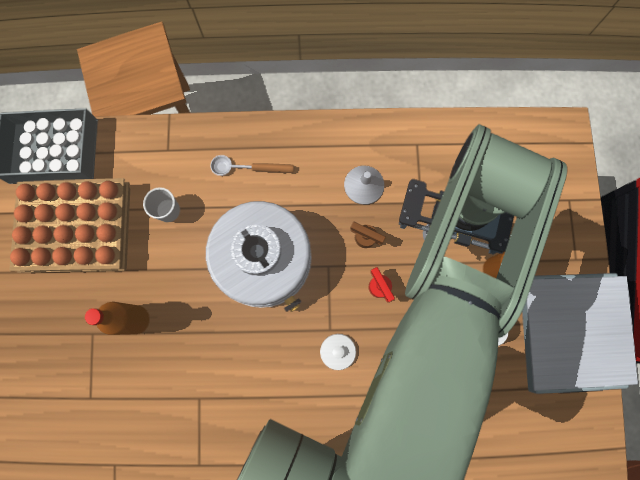

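The bung is lifted: the wrist load is −2.7 N, about its weight. The slot axis is at about 32–33° and the mouth is clear at (256,249). I move near the mouth, offset so the wrist camera sees it.

{"op": "step_arm", "data": {"deltas": [[-1,-2,-10,15,0],[-1,-6,-20,40,-0.05],[-1,-11,-20,72,-0.12],[-1,-16,-20,105,-0.2],[-1,-21,-20,138,-0.28],[-1,-26,-20,170,-0.36],[-1,-31,-20,203,-0.44],[-1,-36,-20,236,-0.52],[-1,-42,-20,270,-0.6],[-1,-47,-20,303,-0.68],[-1,-52,-20,336,-0.76],[-1,-57,-20,365,-0.82],[-1,-60,-20,388,-0.86],[-1,-62,-20,403,-0.88],[-1,-62,-20,403,-0.88],[-1,-62,-20,403,-0.88],[-1,-62,-20,403,-0.88]]}}

```text
clock: 7.58
eef_pos: [0.6514, 0.1238, 0.278]
eef_rot: [-1.525, -0.448, 0.448]
wrist_force: [0.0, -0.6, -1.9]
width: 0.197
```

```bash
python3 - <<'E'
from h import *
plan([.577,.074,.28],32.5); s=arm.sense();print(s["width"],s["wrist_force"],s["eef_pos"])
p=eyes.read_camera("wrist"); save(p,"w4.png"); print(proj(p,[.577,.074,.165]))
P=cloud(p); m=(P[...,2]>.158)&(P[...,2]<.172)&(np.hypot(P[...,0]-.577,P[...,1]-.074)<.07)
v,u=np.where(m); W=onz(p,u,v,.165); print(m.sum(),np.median(P[m][:,2]),cv2.minEnclosingCircle((W[:,:2]*1000).astype(np.float32)))
E
```

```text
tool x yaw 32.74 shift [-89.6  -2.   -1.7] turn rad 0.004 alt -3.137 q [ 0.17  0.44  1.23 -0.    1.48 -1.97] tilt [ 7.0e-04 -1.3e-03 -1.0e+00]
0.19700698651322707 [ 0.0103328  -0.56768169 -1.92317894] [0.65143448 0.12384609 0.2780166 ]
(np.float64(318.90475198242353), np.float64(122.49960776146985))
9538 0.1655543231509554 ((577.471923828125, 73.88771057128906), 50.9219856262207)
```

View pics/w4.png

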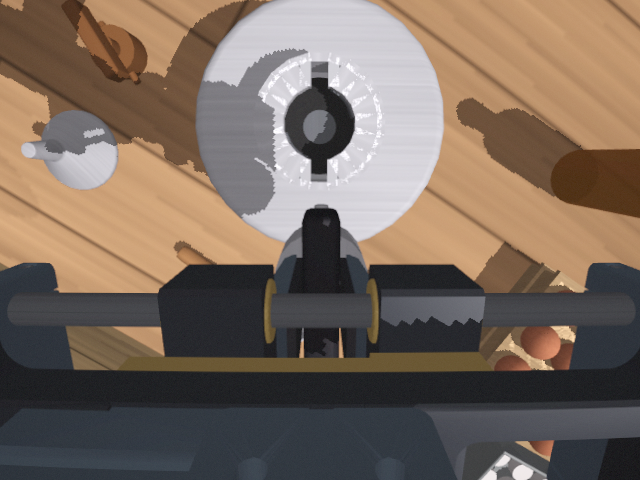

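The slots show at (319,122), running vertically (rows 65–180), with the held bar at (321,290), nearly in line. Next I measure the mouth and the bung in the tool frame.

```bash
python3 - <<'E'
from h import *
p=eyes.read_camera("wrist"); s,T,tp=tool()
im=p["image"].astype(int)
uu,vv=np.meshgrid(np.arange(640.),np.arange(480.)); W=onz(p,uu,vv,.165)
c=np.array([.5773,.0739]); d=W[...,:2]-c; r=np.hypot(d[...,0],d[...,1])
dark=(im.max(2)<85)
e=np.array([np.cos(np.radians(32.7)),np.sin(np.radians(32.7))]); n=np.array([-e[1],e[0]])
a=d@e; b=d@n
for sg in (-1,1):
    m=dark&(sg*a>.029)&(sg*a<.0425)&(abs(b)<.013)
    print(sg,m.sum(),"b mean",b[m].mean()*1000,np.percentile(b[m]*1000,[2,98]),"a",np.percentile(a[m]*1000,[2,98]))
    m=dark&(sg*a>.024)&(sg*a<.06)&(abs(b)<.004); print("  end",np.percentile(a[m]*1000,[1,99]))
m=dark&(r<.035)&(abs(a)<.02); 
for q in (-.015,0,.015):
    mm=m&(abs(a-q)<.002); print("hole b",q,np.percentile(b[mm]*1000,[1,99]))
# bung in tool frame: bar top plane
bt=tp[2]+.029
Wb=(onz(p,uu,vv,bt)-tp)@T*1000
m=(im.max(2)<60)&(uu>285)&(uu<360)&(vv>200)&(vv<262)
for v in range(200,262,4):
    x=uu[v][m[v]]; 
    if len(x): print(v,x.min(),x.max(),np.round(Wb[v,int(x.min())],1),np.round(Wb[v,int(x.max())],1))
cv2.imwrite("pics/c5.png",cv2.resize(p["image"][190:370,260:380,::-1],None,fx=4,fy=3.2,interpolation=2))
E
```

```text
-1 82 b mean 0.3849544205071572 [-5.19182814  5.96133936] a [-32.32248357 -29.2520671 ]
  end [-32.52380462 -24.32165467]
1 180 b mean -0.007398572260733651 [-5.47777463  5.46147938] a [29.21662505 37.6616799 ]
  end [24.65725276 37.66146919]
hole b -0.015 [-19.76696851  21.08058087]
hole b 0 [-25.11004732  26.38440708]
hole b 0.015 [-20.01502984  22.30142613]
208 315.0 327.0 [-44.5 -29.   -2. ] [-44.5 -29.    2.8]
212 306.0 336.0 [-42.9 -29.   -5.6] [-42.9 -29.    6.4]
216 304.0 337.0 [-41.2 -29.   -6.4] [-41.2 -29.    6.8]
220 303.0 338.0 [-39.6 -29.   -6.9] [-39.6 -29.    7.2]
224 303.0 339.0 [-38.  -29.   -6.9] [-38.  -29.    7.7]
228 302.0 339.0 [-36.3 -29.   -7.3] [-36.3 -29.    7.7]
232 302.0 339.0 [-34.7 -29.   -7.3] [-34.7 -29.    7.7]
236 302.0 339.0 [-33.  -29.   -7.3] [-33.  -29.    7.7]
240 302.0 339.0 [-31.3 -29.   -7.4] [-31.3 -29.    7.7]
244 303.0 339.0 [-29.6 -29.   -7. ] [-29.7 -29.    7.8]
248 303.0 339.0 [-28. -29.  -7.] [-28.  -29.    7.8]
252 303.0 339.0 [-26.3 -29.   -7. ] [-26.3 -29.    7.8]
256 303.0 339.0 [-24.5 -29.   -7. ] [-24.6 -29.    7.8]
260 296.0 346.0 [-22.8 -29.   -9.9] [-22.9 -29.   10.7]
```

View pics/c5.png

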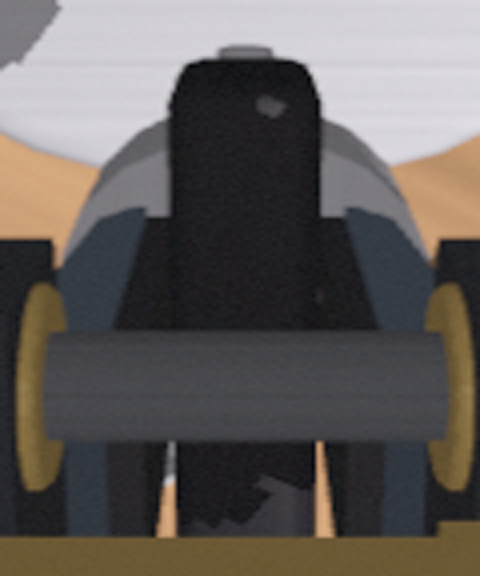

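```bash
python3 - <<'E'
from h import *
p=eyes.read_camera("wrist"); s,T,tp=tool()
print("cam in tool",(np.array(p["position"])-tp)@T*1000)
f=lambda u,v,h:np.round((onz(p,np.array(float(u)),np.array(float(v)),tp[2]+h)-tp)@T*1000,1)
print("bar end bottom",f(321,208,.003),f(321,209.5,.003))
print("pin tip top/bottom", f(321,204.3,-.023),f(321,204.3,-.027),f(321,208,-.023))
# pin lateral
g=p["image"][200:212,300:345].astype(int).max(2); print(g[2:10,8:34])
# bung body disc edges top z=34 -> h=-.011 : bright columns
for v in (226,232,238,244,250): print(v,p["image"][v,278:364].max(1).tolist())
E
```

```text
cam in tool [ -64.86856946 -171.17943382    0.34875758]
bar end bottom [-40.8  -3.1   0.2] [-40.1  -3.1   0.2]
pin tip top/bottom [-39.1  22.9   0.2] [-38.6  27.    0.2] [-37.1  23.    0.2]
[[214 215 214 214 215 215 215 214 215 215 215 216 214 214 215 215 216 217
  216 216 217 216 216 217 216 217]
 [215 215 216 215 215 215 215 216 212 204 199 200 199 200 200 200 204 209
  213 217 217 217 218 217 218 217]
 [214 215 215 214 215 215 208 193 177 158 149 148 148 149 148 147 161 170
  183 198 212 218 218 217 218 218]
 [215 215 215 215 214 210 180 126 109 109 112 111 111 112 111 111 112 108
  111 137 196 216 216 216 217 217]
 [216 215 216 217 217 204 158 110 116 121 121 120 123 124 124 124 122 121
  119 112 182 214 217 217 218 218]
 [214 210 199 195 194 184 141  97 100 106 107 108 112 114 112 109 110 106
  102 101 147 186 195 201 206 213]
 [190 172 131 110 110 109  84  57  57  63  60  58  61  61  62  66  64  63
   57  56  70 100 112 136 151 172]
 [110  79  25  27  26  19  26  26  30  26  23  28  28  23  25  23  26  26
   27  29  29  23  27  24  27  52]]
226 [213, 212, 213, 213, 213, 214, 21
[... 1240 characters left out ...]
, 130, 130, 128, 127, 128, 111, 70, 24, 27, 30, 30, 32, 32, 38, 33, 33, 35, 31, 35, 31, 33, 31, 29, 33, 34, 34, 29, 31, 34, 35, 31, 31, 32, 35, 35, 33, 33, 32, 32, 29, 30, 29, 27, 23, 105, 129, 129, 131, 129, 128, 129, 129, 129, 128, 130, 129, 126, 115, 104, 110, 126, 143, 184, 200, 200, 199, 197, 198]
250 [212, 211, 212, 197, 147, 104, 118, 126, 127, 126, 127, 125, 128, 129, 129, 129, 129, 129, 132, 130, 128, 127, 127, 113, 71, 25, 29, 31, 34, 32, 37, 34, 29, 35, 37, 33, 37, 33, 36, 33, 27, 35, 33, 35, 35, 35, 37, 35, 29, 36, 31, 34, 36, 33, 32, 30, 29, 33, 33, 30, 30, 25, 102, 130, 129, 131, 130, 130, 128, 128, 128, 129, 128, 128, 130, 128, 127, 128, 127, 125, 112, 100, 157, 191, 196, 196]
```

```bash
python3 - <<'E'
from h import *
plan([.5783,.0744,.222],32.4)
E
```

```text
tool x yaw 32.69 shift [-88.3  56.5  -1.5] turn rad 0.005 alt -3.137 q [ 0.17  0.44  1.23 -0.    1.48 -1.97] tilt [ 1.9e-03 -6.0e-04 -1.0e+00]
```

{"op": "step_arm", "data": {"deltas": [[-1,-10,0,0,0],[-1,-30,0,-0.5,0],[-1,-55,0,-1,0.005],[-1,-78,0,-1.5,0.005],[-1,-88,10,-1.5,0.005],[-1,-88,25,-1.5,0.005],[-1,-88,40,-1.5,0.005],[-1,-88,52,-1.5,0.005],[-1,-88,56,-1.5,0.005],[-1,-88,56,-1.5,0.005],[-1,-88,56,-1.5,0.005],[-1,-88,56,-1.5,0.005]]}}

```text
clock: 8.73
eef_pos: [0.5792, 0.0743, 0.2236]
eef_rot: [-1.527, -0.446, 0.44]
wrist_force: [-0.0, -0.6, -1.7]
width: 0.197
```

```bash
python3 - <<'E'
from h import *
plan([.5783,.0744,.222],32.4);print(arm.sense()["wrist_force"],arm.sense()["wrist_torque"])
p=eyes.read_camera("wrist"); save(p,"w6.png")
p2=eyes.read_camera("scene"); cv2.imwrite("pics/s6.png",cv2.resize(p2["image"][100:300,220:440,::-1],None,fx=3.6,fy=3))
p2=eyes.read_camera("top"); cv2.imwrite("pics/t6.png",cv2.resize(p2["image"][170:330,170:350,::-1],None,fx=3.6,fy=3))
E
```

```text
tool x yaw 32.37 shift [-0.7  1.6  0.5] turn rad -0.001 alt 3.141 q [ 0.11  0.33  1.53 -0.    1.28 -2.03] tilt [ 3.9e-03 -4.0e-04 -1.0e+00]
[-0.00386296 -0.64149985 -1.66955304] [ 0.04747457  0.01485165 -0.01425778]
```

View pics/w6.png

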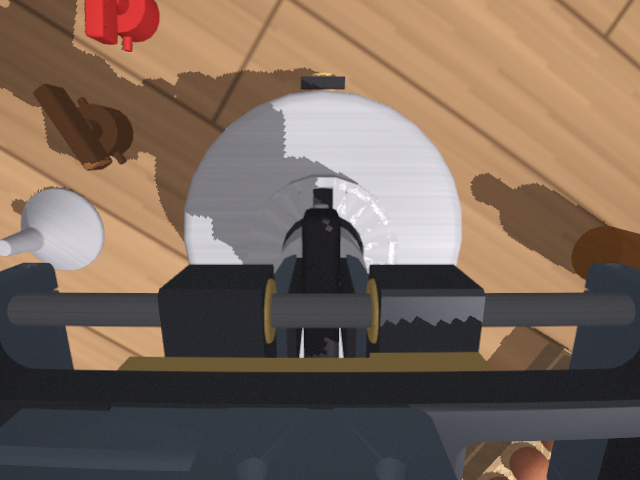

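View pics/s6.png

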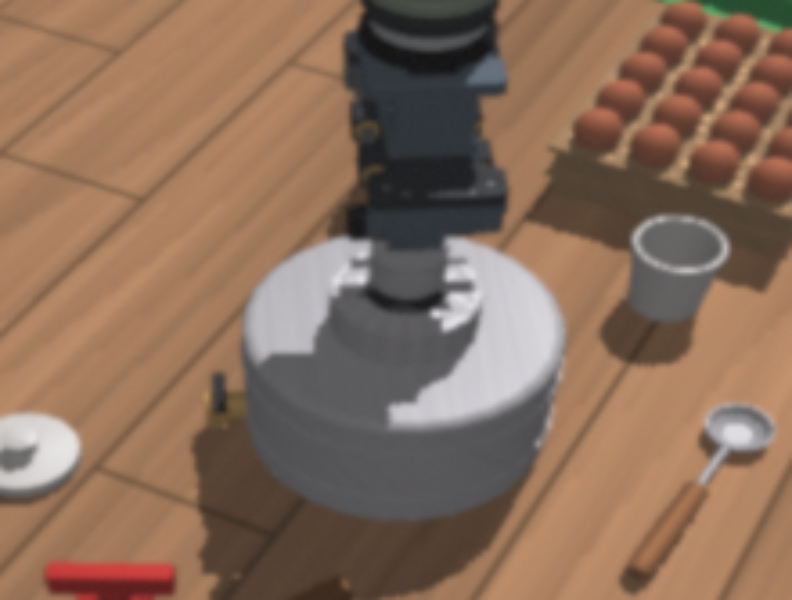

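The upper slot shows at (322,197), right behind the bar end and pin at (321,210), so they are lined up. I lower slowly.

{"op": "step_arm", "data": {"deltas": [[-1,-0.5,3,0.4,0],[-1,-0.5,6,0.4,0],[-1,-0.5,9,0.4,0],[-1,-0.5,11,0.4,0],[-1,-0.5,12.5,0.4,0],[-1,-0.5,14,0.4,0],[-1,-0.5,15,0.4,0],[-1,-0.5,16,0.4,0],[-1,-0.5,16,0.4,0]]}}

```text
clock: 9.63
eef_pos: [0.5783, 0.0746, 0.2071]
eef_rot: [-1.526, -0.445, 0.441]
wrist_force: [0.6, -0.6, -1.9]
width: 0.195
```

```bash
python3 - <<'E'
from h import *
plan([.5783,.0744,.2],32.4);print(arm.sense()["wrist_force"],arm.sense()["wrist_torque"])
E
```

```text
tool x yaw 32.4 shift [-0.1  7.1 -0.1] turn rad -0.0 alt 3.142 q [ 0.11  0.34  1.56 -0.    1.24 -2.03] tilt [ 3.1e-03 -5.0e-04 -1.0e+00]
[ 0.59501679 -0.59851136 -1.91496919] [0.10263808 0.0279645  0.05360384]
```

{"op": "step_arm", "data": {"deltas": [[-1,0,1.5,0,0],[-1,0,3,0,0],[-1,0,4.5,0,0],[-1,0,6,0,0],[-1,0,7.5,0,0],[-1,0,9,0,0],[-1,0,10.5,0,0],[-1,0,12,0,0],[-1,0,13,0,0],[-1,0,14,0,0],[-1,0,14,0,0]]}}

```text
clock: 10.55
eef_pos: [0.5783, 0.0746, 0.1929]
eef_rot: [-1.526, -0.445, 0.441]
wrist_force: [-0.2, 0.0, -2.7]
width: 0.199
```

```bash
python3 - <<'E'
from h import *
plan([.5783,.0744,.175],32.4);print(arm.sense()["wrist_force"],arm.sense()["wrist_torque"])
E
```

```text
tool x yaw 32.4 shift [-0.1 17.9 -0.1] turn rad -0.0 alt 3.142 q [ 0.11  0.34  1.58 -0.    1.21 -2.03] tilt [ 2.7e-03 -5.0e-04 -1.0e+00]
[-0.24008925  0.03277486 -2.66185755] [0.07731639 0.04702928 0.02912102]
```

The pins have entered the slots with no contact force. I continue down toward the seat, expected at about z = 0.175.

{"op": "step_arm", "data": {"deltas": [[-1,0,2,0,0],[-1,0,4,0,0],[-1,0,6,0,0],[-1,0,8,0,0],[-1,0,10,0,0],[-1,0,11.5,0,0],[-1,0,13,0,0],[-1,0,14,0,0],[-1,0,15,0,0],[-1,0,15,0,0]]}}

```text
clock: 11.38
eef_pos: [0.5782, 0.0746, 0.1777]
eef_rot: [-1.526, -0.445, 0.441]
wrist_force: [-0.6, -0.2, -1.2]
width: 0.199
```

{"op": "step_arm", "data": {"deltas": [[-1,0,0.5,0,0],[-1,0,1,0,0],[-1,0,1.5,0,0],[-1,0,1.5,0,0]]}}

```text
clock: 11.72
eef_pos: [0.5782, 0.0746, 0.1761]
eef_rot: [-1.526, -0.445, 0.441]
wrist_force: [0.3, 0.5, -2.0]
width: 0.196
```

{"op": "step_arm", "data": {"deltas": [[-1,0,0.3,0,0],[-1,0,0.6,0,0],[-1,0,0.6,0,0]]}}

```text
clock: 11.97
eef_pos: [0.5781, 0.0746, 0.1754]
eef_rot: [-1.526, -0.445, 0.442]
wrist_force: [-0.1, 0.1, -1.3]
width: 0.2
```

{"op": "step_arm", "data": {"deltas": [[-1,0,0.3,0,0],[-1,0,0.6,0,0],[-1,0,0.6,0,0]]}}

```text
clock: 12.22
eef_pos: [0.5782, 0.0745, 0.175]
eef_rot: [-1.526, -0.445, 0.441]
wrist_force: [-0.3, 0.5, -0.0]
width: 0.197
```

{"op": "step_arm", "data": {"deltas": [[-1,0,0.3,0,0],[-1,0,0.5,0,0],[-1,0,0.5,0,0]]}}

```text
clock: 12.47
eef_pos: [0.5781, 0.0745, 0.175]
eef_rot: [-1.526, -0.445, 0.441]
wrist_force: [-0.9, -0.9, 1.7]
width: 0.197
```

{"op": "step_arm", "data": {"deltas": [[-1,0,0.3,0,0],[-1,0,0.5,0,0],[-1,0,0.5,0,0]]}}

```text
clock: 12.72
eef_pos: [0.5782, 0.0745, 0.175]
eef_rot: [-1.526, -0.445, 0.441]
wrist_force: [-1.8, -0.3, 3.7]
width: 0.201
```

```bash
python3 - <<'E'
from h import *
plan([.5783,.0744,.175],32.4);print(arm.sense()["wrist_force"],arm.sense()["wrist_torque"])
E
```

```text
tool x yaw 32.4 shift [ 0.1 -0.  -0.1] turn rad -0.0 alt 3.142 q [ 0.11  0.36  1.61 -0.    1.17 -2.03] tilt [ 3.e-03 -6.e-04 -1.e+00]
[-1.84951584 -0.32131486  3.65001219] [-0.03882638  0.38981385 -0.01164828]
```

It is seated at z = 0.175, as expected, with light contact of about 6 N. I now turn clockwise (positive about the tool's y), well below the earliest stop for a start.

{"op": "step_arm", "data": {"deltas": [[-1,0,0,0,0.03],[-1,0,0,0,0.06],[-1,0,0,0,0.09],[-1,0,0,0,0.12],[-1,0,0,0,0.15],[-1,0,0,0,0.15]]}}

```text
clock: 13.22
eef_pos: [0.5787, 0.0745, 0.175]
eef_rot: [-1.548, -0.329, 0.322]
wrist_force: [-1.1, 0.0, 1.0]
width: 0.201
```

```bash
cat > st.py <<'E'
from h import *
s,T,p=tool(); a=np.degrees(np.arctan2(T[1,0],T[0,0]))
print("turned",round(np.radians(32.4-a),3),"p",np.round(p*1000,1),"F",np.round(s["wrist_force"],2),"M",np.round(s["wrist_torque"],3),"w",round(s["width"],3),"q6",round(s["qpos"][5],2),"e6",round(s["joint_efforts"][5],3))
E
python3 st.py
```

```text
turned 0.151 p [578.7  74.5 175. ] F [-1.08  0.01  1.03] M [ 0.028  0.008 -0.029] w 0.201 q6 -1.88 e6 0.184
```

{"op": "step_arm", "data": {"deltas": [[-1,0,0,0,0.03],[-1,0,0,0,0.06],[-1,0,0,0,0.09],[-1,0,0,0,0.12],[-1,0,0,0,0.15],[-1,0,0,0,0.18],[-1,0,0,0,0.21],[-1,0,0,0,0.24],[-1,0,0,0,0.27],[-1,0,0,0,0.3],[-1,0,0,0,0.3]]}}

```text
clock: 14.13
eef_pos: [0.5791, 0.0746, 0.175]
eef_rot: [-1.57, -0.094, 0.086]
wrist_force: [0.5, 0.2, 1.1]
width: 0.201
```

```bash
python3 st.py
```

```text
turned 0.45 p [579.1  74.6 175. ] F [0.51 0.23 1.06] M [-0.008 -0.02  -0.007] w 0.201 q6 -1.58 e6 0.191
```

{"op": "step_arm", "data": {"deltas": [[-1,0,0,0,0.02],[-1,0,0,0,0.04],[-1,0,0,0,0.06],[-1,0,0,0,0.08],[-1,0,0,0,0.1],[-1,0,0,0,0.12],[-1,0,0,0,0.12]]}}

```text
clock: 14.72
eef_pos: [0.5792, 0.0746, 0.175]
eef_rot: [-1.571, 0.0, -0.009]
wrist_force: [-0.2, -0.3, 0.7]
width: 0.199
```

```bash
python3 st.py
```

```text
turned 0.571 p [579.2  74.6 175. ] F [-0.15 -0.25  0.66] M [ 0.034 -0.021 -0.006] w 0.199 q6 -1.46 e6 0.125
```

{"op": "step_arm", "data": {"deltas": [[-1,0,0,0,0.02],[-1,0,0,0,0.04],[-1,0,0,0,0.05],[-1,0,0,0,0.05]]}}

```text
clock: 15.05
eef_pos: [0.5792, 0.0743, 0.175]
eef_rot: [-1.571, 0.04, -0.048]
wrist_force: [0.2, -0.7, 1.2]
width: 0.201
```

```bash
python3 st.py
```

```text
turned 0.622 p [579.2  74.3 175. ] F [ 0.24 -0.66  1.16] M [-0.232 -0.033  0.009] w 0.201 q6 -1.41 e6 0.161
```

{"op": "step_arm", "data": {"deltas": [[-1,0,0,0,0.02],[-1,0,0,0,0.04],[-1,0,0,0,0.05],[-1,0,0,0,0.05]]}}

```text
clock: 15.38
eef_pos: [0.5791, 0.0741, 0.175]
eef_rot: [-1.57, 0.08, -0.088]
wrist_force: [-0.2, -1.7, 2.0]
width: 0.2
```

```bash
python3 st.py
```

```text
turned 0.673 p [579.1  74.1 175. ] F [-0.23 -1.72  1.97] M [-0.299  0.02   0.185] w 0.2 q6 -1.35 e6 0.218
```

{"op": "step_arm", "data": {"deltas": [[-1,0,0,0,0.01],[-1,0,0,0,0.02],[-1,0,0,0,0.02]]}}

```text
clock: 15.63
eef_pos: [0.5791, 0.0741, 0.175]
eef_rot: [-1.57, 0.096, -0.104]
wrist_force: [-0.5, -2.3, 1.8]
width: 0.195
```

```bash
python3 st.py
```

```text
turned 0.693 p [579.1  74.1 175. ] F [-0.47 -2.32  1.83] M [-0.257 -0.013  0.153] w 0.195 q6 -1.33 e6 0.229
```

{"op": "step_arm", "data": {"deltas": [[-1,0,0,0,0.01],[-1,0,0,0,0.02],[-1,0,0,0,0.03],[-1,0,0,0,0.03]]}}

```text
clock: 15.97
eef_pos: [0.5791, 0.074, 0.175]
eef_rot: [-1.568, 0.12, -0.128]
wrist_force: [-0.7, -1.9, 0.9]
width: 0.195
```

```bash
python3 st.py
```

```text
turned 0.724 p [579.1  74.  175. ] F [-0.69 -1.86  0.94] M [-0.323  0.041  0.225] w 0.195 q6 -1.3 e6 0.271
```

{"op": "step_arm", "data": {"deltas": [[-1,0,0,0,0.01],[-1,0,0,0,0.02],[-1,0,0,0,0.02]]}}

```text
clock: 16.22
eef_pos: [0.5791, 0.074, 0.175]
eef_rot: [-1.567, 0.136, -0.144]
wrist_force: [0.2, -1.6, 0.8]
width: 0.201
```

```bash
python3 st.py
```

```text
turned 0.744 p [579.1  74.  175. ] F [ 0.15 -1.57  0.81] M [-0.345  0.049  0.2  ] w 0.201 q6 -1.28 e6 0.299
```

{"op": "step_arm", "data": {"deltas": [[-1,0,0,0,0.01],[-1,0,0,0,0.02],[-1,0,0,0,0.02]]}}

```text
clock: 16.47
eef_pos: [0.579, 0.0739, 0.175]
eef_rot: [-1.566, 0.152, -0.161]
wrist_force: [-0.6, -2.2, 1.3]
width: 0.197
```

```bash
python3 st.py
```

```text
turned 0.765 p [579.   73.9 175. ] F [-0.57 -2.21  1.26] M [-0.344  0.077  0.227] w 0.197 q6 -1.26 e6 0.317
```

{"op": "step_arm", "data": {"deltas": [[-1,0,0,0,0.01],[-1,0,0,0,0.02],[-1,0,0,0,0.03],[-1,0,0,0,0.03]]}}

```text
clock: 16.8
eef_pos: [0.579, 0.0739, 0.175]
eef_rot: [-1.564, 0.176, -0.185]
wrist_force: [0.3, -2.5, 1.4]
width: 0.199
```

```bash
python3 st.py; python3 - <<'E'
from h import *
p=eyes.read_camera("wrist"); save(p,"w7.png")
E
```

```text
turned 0.795 p [579.   73.9 175. ] F [ 0.31 -2.45  1.36] M [-0.37   0.048  0.283] w 0.199 q6 -1.23 e6 0.326
```

View pics/w7.png

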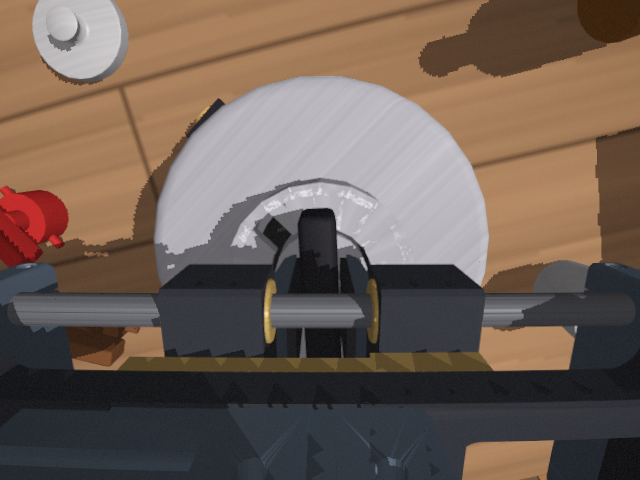

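The bar at (318,235) is still square between the fingers, and the slot is now away to the left at (275,232), so the bung has turned with the tool. I continue in small steps.

{"op": "step_arm", "data": {"deltas": [[-1,0,0,0,0.01],[-1,0,0,0,0.02],[-1,0,0,0,0.02]]}}

```text
clock: 17.1
eef_pos: [0.579, 0.0739, 0.175]
eef_rot: [-1.563, 0.192, -0.2]
wrist_force: [-0.2, -1.9, 1.4]
width: 0.197
```

```bash
python3 st.py
```

```text
turned 0.816 p [579.   73.9 175. ] F [-0.2  -1.85  1.42] M [-0.4    0.024  0.24 ] w 0.197 q6 -1.21 e6 0.318
```

{"op": "step_arm", "data": {"deltas": [[-1,0,0,0,0.01],[-1,0,0,0,0.02],[-1,0,0,0,0.02]]}}

```text
clock: 17.35
eef_pos: [0.579, 0.0739, 0.175]
eef_rot: [-1.561, 0.209, -0.217]
wrist_force: [-0.0, -2.8, 2.0]
width: 0.2
```

```bash
python3 st.py
```

```text
turned 0.836 p [579.   73.9 175. ] F [-0.04 -2.78  2.02] M [-0.386  0.036  0.268] w 0.2 q6 -1.19 e6 0.33
```

{"op": "step_arm", "data": {"deltas": [[-1,0,0,-0.2,0.01],[-1,0,0,-0.4,0.02],[-1,0,0,-0.4,0.02]]}}

```text
clock: 17.6
eef_pos: [0.579, 0.0738, 0.175]
eef_rot: [-1.559, 0.225, -0.233]
wrist_force: [0.1, -0.9, 1.9]
width: 0.198
```

```bash
python3 st.py
```

```text
turned 0.857 p [579.   73.8 175. ] F [ 0.11 -0.91  1.94] M [-0.153 -0.004  0.213] w 0.198 q6 -1.17 e6 0.351
```

{"op": "step_arm", "data": {"deltas": [[-1,0,0,-0.1,0.01],[-1,0,0,-0.2,0.02],[-1,0,0,-0.2,0.03],[-1,0,0,-0.2,0.03]]}}

```text
clock: 17.93
eef_pos: [0.5789, 0.0737, 0.175]
eef_rot: [-1.556, 0.249, -0.257]
wrist_force: [0.1, -0.9, 0.8]
width: 0.198
```

```bash
python3 st.py
```

```text
turned 0.887 p [578.9  73.7 175. ] F [ 0.14 -0.88  0.8 ] M [-0.149  0.055  0.369] w 0.198 q6 -1.14 e6 0.404
```

{"op": "step_arm", "data": {"deltas": [[-1,0,0,0,0.01],[-1,0,0,0,0.01]]}}

```text
clock: 18.1
eef_pos: [0.5789, 0.0737, 0.175]
eef_rot: [-1.555, 0.257, -0.265]
wrist_force: [0.2, -1.0, 0.9]
width: 0.196
```

```bash
python3 st.py
```

```text
turned 0.898 p [578.9  73.7 175. ] F [ 0.19 -1.05  0.94] M [-0.229  0.008  0.331] w 0.196 q6 -1.13 e6 0.421
```

{"op": "step_arm", "data": {"deltas": [[-1,0,0,0,0.01],[-1,0,0,0,0.01]]}}

```text
clock: 18.27
eef_pos: [0.5789, 0.0737, 0.175]
eef_rot: [-1.554, 0.265, -0.273]
wrist_force: [-0.6, -0.6, 1.2]
width: 0.196
```

```bash
python3 st.py
```

```text
turned 0.908 p [578.9  73.7 175. ] F [-0.62 -0.57  1.16] M [-0.18  -0.024  0.382] w 0.196 q6 -1.12 e6 0.46
```

{"op": "step_arm", "data": {"deltas": [[-1,0,0,0,0.01],[-1,0,0,0,0.01]]}}

```text
clock: 18.43
eef_pos: [0.5789, 0.0736, 0.1749]
eef_rot: [-1.553, 0.273, -0.281]
wrist_force: [0.5, -0.7, 1.8]
width: 0.199
```

```bash
python3 st.py
```

```text
turned 0.919 p [578.9  73.6 174.9] F [ 0.53 -0.66  1.75] M [-0.245  0.058  0.408] w 0.199 q6 -1.11 e6 0.495
```

{"op": "step_arm", "data": {"deltas": [[-1,0,0,0,0.01],[-1,0,0,0,0.01]]}}

```text
clock: 18.6
eef_pos: [0.5789, 0.0736, 0.175]
eef_rot: [-1.552, 0.281, -0.29]
wrist_force: [-0.4, -0.6, 1.8]
width: 0.197
```

```bash
python3 st.py
```

```text
turned 0.929 p [578.9  73.6 175. ] F [-0.43 -0.65  1.78] M [-0.236  0.016  0.476] w 0.197 q6 -1.1 e6 0.537
```

{"op": "step_arm", "data": {"deltas": [[-1,0,0,0,0.01],[-1,0,0,0,0.01]]}}

```text
clock: 18.77
eef_pos: [0.5788, 0.0736, 0.175]
eef_rot: [-1.551, 0.289, -0.298]
wrist_force: [0.1, -1.3, 1.4]
width: 0.201
```

```bash
python3 st.py
```

```text
turned 0.94 p [578.8  73.6 175. ] F [ 0.11 -1.29  1.35] M [-0.266 -0.006  0.471] w 0.201 q6 -1.09 e6 0.576
```

{"op": "step_arm", "data": {"deltas": [[-1,0,0,0,0.008],[-1,0,0,0,0.008]]}}

```text
clock: 18.93
eef_pos: [0.5789, 0.0736, 0.175]
eef_rot: [-1.55, 0.296, -0.304]
wrist_force: [-0.4, -1.1, 1.6]
width: 0.2
```

```bash
python3 st.py
```

```text
turned 0.948 p [578.9  73.6 175. ] F [-0.43 -1.13  1.58] M [-0.245 -0.014  0.561] w 0.2 q6 -1.08 e6 0.632
```

```bash
python3 - <<'E'
from h import *
p=eyes.read_camera("wrist"); s,T,tp=tool(); print(np.round(s["wrist_torque"],3),round(s["joint_efforts"][5],3))
uu,vv=np.meshgrid(np.arange(640.),np.arange(480.)); Wb=(onz(p,uu,vv,tp[2]+.029)-tp)@T*1000
im=p["image"].astype(int).max(2)
for v in range(216,262,6):
    x=np.where((im[v]<60)&(abs(np.arange(640)-320)<26))[0]; print(v,x.min(),x.max(),np.round(Wb[v,x.min(),[0,2]],1),np.round(Wb[v,x.max(),[0,2]],1))
cv2.imwrite("pics/c8.png",cv2.resize(p["image"][160:370,220:420,::-1],None,fx=3,fy=2.8,interpolation=2))
E
```

```text
[-0.268  0.051  0.605] 0.596
216 298 331 [-41.5  -8.9] [-41.5   4.3]
222 296 332 [-39.   -9.8] [-39.    4.7]
228 296 333 [-36.6  -9.8] [-36.6   5.2]
234 296 333 [-34.1  -9.9] [-34.1   5.2]
240 297 333 [-31.6  -9.5] [-31.6   5.2]
246 297 334 [-29.   -9.5] [-29.    5.6]
252 298 334 [-26.5  -9.2] [-26.5   5.7]
258 295 345 [-23.9 -10.4] [-23.9  10.2]
```

View pics/c8.png

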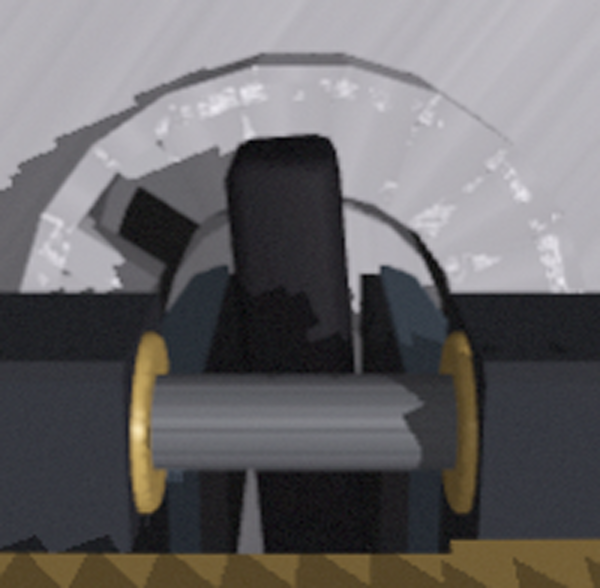

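```bash
cat > br.py <<'E'
from h import *
def rel(im,p,tp,T):
    uu,vv=np.meshgrid(np.arange(640.),np.arange(480.)); Wb=(onz(p,uu,vv,tp[2]+.029)-tp)@T*1000
    g=im.astype(float).max(2); X=[];L=[];Rr=[]
    for v in range(222,256):
        r=g[v]
        # subpixel threshold crossing 65 around each side
        def cr(a,b):
            for c in range(a,b,1 if b>a else -1):
                n=c+(1 if b>a else -1)
                if r[c]<65<=r[n]: return c+(n-c)*(65-r[c])/(r[n]-r[c])
            return np.nan
        l=cr(312,280); q=cr(322,352)
        x=Wb[v,320,0]; k=(Wb[v,340,2]-Wb[v,300,2])/40
        X.append(x);L.append(Wb[v,300,2]+(l-300)*k);Rr.append(Wb[v,300,2]+(q-300)*k)
    X,L,Rr=map(np.array,(X,L,Rr)); out=[]
    for E in (L,Rr):
        ok=np.isfinite(E); 
        for _ in range(3):
            c=np.polyfit(X[ok],E[ok],1); ok=np.isfinite(E)&(abs(E-np.polyval(c,X))<.5)
        out.append((round(c[0],4),round(np.polyval(c,-32),2),int(ok.sum())))
    return out
E
python3 - <<'E'
from br import *
p=eyes.read_camera("wrist"); s,T,tp=tool()
print(rel(p["image"],p,tp,T), np.round(s["wrist_torque"][2],3))
# same tool-frame geometry holds for saved pictures (wrist camera fixed to tool)
for f in ("w6","w7"):
    print(f,rel(cv2.imread(f"pics/{f}.png")[:,:,::-1],p,tp,T))
E
```

```text
[(np.float64(0.0745), np.float64(-9.95), 32), (np.float64(0.0741), np.float64(5.46), 34)] 0.648
w6 [(np.float64(0.0213), np.float64(-7.54), 29), (np.float64(-0.0057), np.float64(7.92), 24)]
w7 [(np.float64(0.0479), np.float64(-9.07), 34), (np.float64(0.0586), np.float64(6.39), 34)]
```

{"op": "step_arm", "data": {"deltas": [[-1,0,0,0,0.005],[-1,0,0,0,0.005]]}}

```text
clock: 19.2
eef_pos: [0.579, 0.0736, 0.175]
eef_rot: [-1.55, 0.3, -0.308]
wrist_force: [0.8, -0.2, 0.8]
width: 0.204
```

```bash
python3 st.py; python3 - <<'E'
from br import *
for i in range(3):
    p=eyes.read_camera("wrist"); s,T,tp=tool(); a=np.arctan2(T[1,0],T[0,0])
    print(rel(p["image"],p,tp,T), np.round(s["wrist_torque"],3),round(s["joint_efforts"][5],3),round(np.radians(32.4)-a,4))
E
```

```text
turned 0.953 p [579.   73.6 175. ] F [ 0.81 -0.2   0.82] M [-0.38  -0.081  0.519] w 0.204 q6 -1.07 e6 0.542
[(np.float64(0.0769), np.float64(-10.08), 33), (np.float64(0.0776), np.float64(5.38), 34)] [-0.33  -0.09   0.513] 0.525 0.9526
[(np.float64(0.0776), np.float64(-10.07), 33), (np.float64(0.078), np.float64(5.39), 34)] [-0.364 -0.173  0.487] 0.518 0.9526
[(np.float64(0.0763), np.float64(-10.09), 33), (np.float64(0.0777), np.float64(5.37), 34)] [-0.342 -0.148  0.499] 0.516 0.9526
```

{"op": "step_arm", "data": {"deltas": [[-1,0,0,0,0.005],[-1,0,0,0,0.01],[-1,0,0,0,0.01]]}}

```text
clock: 19.6
eef_pos: [0.579, 0.0736, 0.175]
eef_rot: [-1.549, 0.307, -0.316]
wrist_force: [0.1, -1.3, 0.1]
width: 0.2
```

```bash
cat > rr.py <<'E'
from br import *
for i in range(2):
    p=eyes.read_camera("wrist"); s,T,tp=tool(); a=np.radians(32.4)-np.arctan2(T[1,0],T[0,0])
    q=rel(p["image"],p,tp,T); m=(q[0][0]+q[1][0])/2
    print("tool",round(a,4),"rel",round(m,4),"bung",round(a-m+.008,4),np.round(s["wrist_force"],1), np.round(s["wrist_torque"],3),round(s["joint_efforts"][5],3),round(s["width"],3))
E
python3 rr.py
```

```text
tool 0.9625 rel 0.081 bung 0.8894 [-0.7 -1.7  1.8] [-0.337 -0.122  0.669] 0.664 0.201
tool 0.9624 rel 0.0819 bung 0.8885 [ 0.7 -0.8  1.8] [-0.354 -0.089  0.685] 0.657 0.2
```

{"op": "step_arm", "data": {"deltas": [[-1,0,0,0,0.004],[-1,0,0,0,0.007],[-1,0,0,0,0.007]]}}

```text
clock: 19.95
eef_pos: [0.5788, 0.0736, 0.175]
eef_rot: [-1.548, 0.313, -0.321]
wrist_force: [0.2, -0.2, 2.3]
width: 0.203
```

```bash
python3 rr.py
```

```text
tool 0.9696 rel 0.0852 bung 0.8923 [-0.3 -0.9  0.8] [-0.262  0.086  0.611] 0.622 0.2
tool 0.9695 rel 0.0857 bung 0.8918 [-0.7 -0.7  1.5] [-0.29   0.082  0.587] 0.616 0.199
```

{"op": "step_arm", "data": {"deltas": [[-1,0,0,0,0.005],[-1,0,0,0,0.01],[-1,0,0,0,0.01]]}}

```text
clock: 20.3
eef_pos: [0.5788, 0.0736, 0.175]
eef_rot: [-1.547, 0.321, -0.329]
wrist_force: [0.3, -0.1, 1.9]
width: 0.204
```

```bash
python3 rr.py
```

```text
tool 0.9793 rel 0.0938 bung 0.8935 [ 0.6 -0.5  2.4] [-0.307  0.077  0.802] 0.773 0.203
tool 0.9794 rel 0.0926 bung 0.8947 [0.9 0.2 1.1] [-0.286  0.091  0.748] 0.768 0.2
```

This is the stop: a 0.010 rad tool step moved the bung only about 0.002 rad while the moment rose 0.17 Nm to about 0.75 Nm. I unwind the grip's twist slightly and check before opening.

{"op": "step_arm", "data": {"deltas": [[-1,0,0,0,-0.01],[-1,0,0,0,-0.02],[-1,0,0,0,-0.025],[-1,0,0,0,-0.025]]}}

```text
clock: 20.73
eef_pos: [0.5789, 0.0736, 0.175]
eef_rot: [-1.549, 0.301, -0.31]
wrist_force: [-0.4, -1.4, 1.6]
width: 0.202
```

```bash
python3 rr.py
```

```text
tool 0.9549 rel 0.0749 bung 0.888 [-0.8 -0.   1.6] [-0.215  0.073  0.29 ] 0.278 0.198
tool 0.9549 rel 0.0761 bung 0.8869 [-0.5 -1.3  1.6] [-0.23   0.073  0.25 ] 0.263 0.202
```

{"op": "step_arm", "data": {"deltas": [[-0.7,0,0,0,0],[-0.4,0,0,0,0],[-0.1,0,0,0,0],[0,0,0,0,0],[0,0,0,0,0],[0,0,0,0,0]]}}

```text
clock: 21.33
eef_pos: [0.5788, 0.0737, 0.1748]
eef_rot: [-1.549, 0.302, -0.31]
wrist_force: [-0.3, 1.0, 0.1]
width: 0.496
```

```bash
python3 rr.py; python3 - <<'E'
from h import *
p=eyes.read_camera("wrist"); cv2.imwrite("pics/c9.png",cv2.resize(p["image"][160:370,220:420,::-1],None,fx=3,fy=2.8,interpolation=2))
E
```

```text
tool 0.9551 rel 0.0804 bung 0.8826 [0.4 0.7 0. ] [0.016 0.015 0.033] 0.001 0.499
tool 0.955 rel 0.0801 bung 0.8829 [-0.4  0.8  0.2] [ 0.053  0.01  -0.008] 0.001 0.496
```

View pics/c9.png

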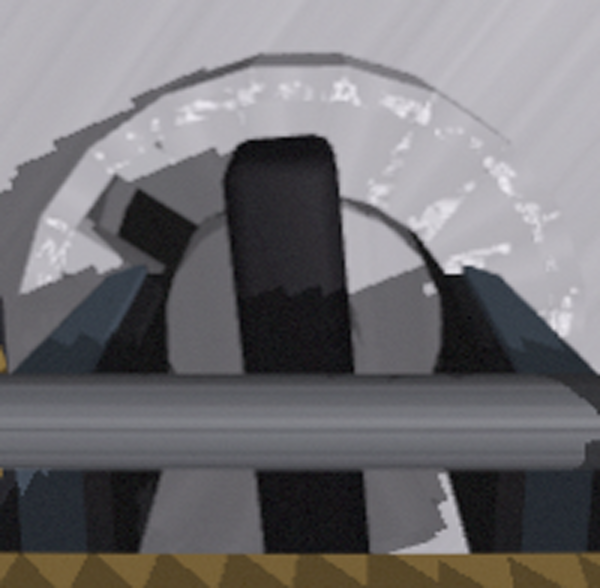

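The bung stays put after opening, with the bar square in the neck. The grip had slipped to an angle of about 0.08 rad, so I realign the open fingers with the bar, regrip and confirm the stop with a clean hold.

{"op": "step_arm", "data": {"deltas": [[0,0,0,0,-0.03],[0,0,0,0.2,-0.06],[0,0,0,0.2,-0.075],[0,0,0,0.2,-0.075],[0,0,0,0.2,-0.075]]}}

```text
clock: 21.9
eef_pos: [0.5789, 0.0739, 0.1749]
eef_rot: [-1.557, 0.243, -0.251]
wrist_force: [0.9, -0.5, -1.0]
width: 0.496
```

```bash
python3 rr.py
```

```text
tool 0.8806 rel 0.008 bung 0.8806 [ 0.2 -0.6  0. ] [-0.038  0.025  0.013] -0.001 0.503
tool 0.8804 rel 0.0094 bung 0.879 [ 0.9 -0.6 -0.6] [-0.024  0.009 -0.008] 0.002 0.504
```

{"op": "step_arm", "data": {"deltas": [[-0.3,0,0,0,0],[-0.6,0,0,0,0],[-0.8,0,0,0,0],[-1,0,0,0,0],[-1,0,0,0,0],[-1,0,0,0,0],[-1,0,0,0,0]]}}

```text
clock: 22.58
eef_pos: [0.5788, 0.0737, 0.1749]
eef_rot: [-1.557, 0.243, -0.251]
wrist_force: [-0.3, -0.5, -0.3]
width: 0.201
```

```bash
python3 rr.py
```

```text
tool 0.8804 rel 0.0112 bung 0.8772 [-0.2 -1.   0.6] [-0.182  0.063 -0.   ] 0.006 0.199
tool 0.8804 rel 0.0112 bung 0.8771 [ 0.2 -1.1  0.7] [-0.248  0.06  -0.03 ] 0.005 0.199
```

{"op": "step_arm", "data": {"deltas": [[-1,0,0,0,0.005],[-1,0,0,0,0.01],[-1,0,0,0,0.01]]}}

```text
clock: 22.93
eef_pos: [0.5788, 0.0737, 0.1749]
eef_rot: [-1.556, 0.251, -0.259]
wrist_force: [-0.8, 0.0, -0.3]
width: 0.197
```

```bash
python3 rr.py
```

```text
tool 0.8905 rel 0.022 bung 0.8764 [-0.6 -0.9 -0.5] [-0.137  0.068  0.044] 0.054 0.195
tool 0.8904 rel 0.0208 bung 0.8776 [ 0.1 -0.9  0.6] [-0.135  0.019  0.067] 0.046 0.199
```

{"op": "step_arm", "data": {"deltas": [[-1,0,0,0,0.01],[-1,0,0,0,0.02],[-1,0,0,0,0.02]]}}

```text
clock: 23.28
eef_pos: [0.5789, 0.0737, 0.1749]
eef_rot: [-1.555, 0.267, -0.275]
wrist_force: [-0.4, -1.0, 1.2]
width: 0.199
```

```bash
python3 rr.py
```

```text
tool 0.9104 rel 0.0345 bung 0.8839 [-0.8 -0.5 -0.1] [-0.203  0.107  0.151] 0.181 0.199
tool 0.9104 rel 0.035 bung 0.8834 [-0.5 -0.6  0.6] [-0.181  0.048  0.169] 0.164 0.195
```

{"op": "step_arm", "data": {"deltas": [[-1,0,0,0,0.005],[-1,0,0,0,0.01],[-1,0,0,0,0.01]]}}

```text
clock: 23.63
eef_pos: [0.5788, 0.0736, 0.1749]
eef_rot: [-1.554, 0.275, -0.282]
wrist_force: [0.0, -1.5, 0.3]
width: 0.197
```

```bash
python3 rr.py
```

```text
tool 0.9202 rel 0.0475 bung 0.8807 [-1.3 -0.3  0.4] [-0.219  0.084  0.236] 0.224 0.198
tool 0.9202 rel 0.0466 bung 0.8816 [ 0.  -0.9  0.8] [-0.143  0.028  0.155] 0.217 0.196
```

{"op": "step_arm", "data": {"deltas": [[-1,0,0,0,0.01],[-1,0,0,0,0.02],[-1,0,0,0,0.02]]}}

```text
clock: 23.98
eef_pos: [0.5788, 0.0736, 0.1749]
eef_rot: [-1.552, 0.29, -0.298]
wrist_force: [0.1, -1.6, 0.1]
width: 0.195
```

```bash
python3 rr.py
```

```text
tool 0.9401 rel 0.065 bung 0.8831 [-0.4 -1.3 -0.2] [-0.186  0.088  0.295] 0.371 0.196
tool 0.9401 rel 0.0645 bung 0.8837 [-0.9 -1.8  0.6] [-0.218  0.058  0.314] 0.355 0.199
```

{"op": "step_arm", "data": {"deltas": [[-1,0,0,0,0.005],[-1,0,0,0,0.01],[-1,0,0,0,0.01]]}}

```text
clock: 24.33
eef_pos: [0.5788, 0.0736, 0.1749]
eef_rot: [-1.551, 0.298, -0.306]
wrist_force: [-0.3, -0.7, -0.8]
width: 0.199
```

```bash
python3 rr.py
```

```text
tool 0.9498 rel 0.0676 bung 0.8902 [-0.2 -0.2 -0.1] [-0.228  0.072  0.503] 0.479 0.198
tool 0.9499 rel 0.0686 bung 0.8892 [-0.3 -0.3  0.2] [-0.172  0.005  0.475] 0.476 0.199
```

{"op": "step_arm", "data": {"deltas": [[-1,0,0,0,0.005],[-1,0,0,0,0.01],[-1,0,0,0,0.01]]}}

```text
clock: 24.68
eef_pos: [0.5788, 0.0736, 0.175]
eef_rot: [-1.55, 0.305, -0.313]
wrist_force: [-0.5, -0.6, 0.2]
width: 0.199
```

```bash
python3 rr.py
```

```text
tool 0.9597 rel 0.0762 bung 0.8914 [-0.3 -0.7  0.5] [-0.235  0.017  0.63 ] 0.632 0.201
tool 0.9597 rel 0.0758 bung 0.8918 [ 0.8 -0.3 -0.7] [-0.151  0.076  0.654] 0.632 0.203
```

The stop is met again at the same bung angle (about 0.89 rad) with 0.63 Nm, which is firm and within the tight range. I release.

{"op": "step_arm", "data": {"deltas": [[-0.7,0,0,0,0],[-0.4,0,0,0,0],[-0.1,0,0,0,0],[0,0,0,0,0],[0,0,0,0,0]]}}

```text
clock: 25.2
eef_pos: [0.5789, 0.0737, 0.1749]
eef_rot: [-1.549, 0.306, -0.314]
wrist_force: [0.3, 0.2, -0.4]
width: 0.46
```

```bash
python3 rr.py
```

```text
tool 0.9603 rel 0.0827 bung 0.8855 [-0.2  0.2 -0.2] [ 0.038 -0.002  0.   ] 0.003 0.489
tool 0.9601 rel 0.083 bung 0.8851 [ 0.3 -0.7  0.1] [0.018 0.016 0.003] 0.003 0.494
```

{"op": "step_arm", "data": {"deltas": [[0,0,-5,0,0],[0,0,-15,0,0],[0,0,-35,0,0],[0,0,-60,0,0],[0,0,-85,0,0],[0,0,-105,0,0],[0,20,-115,0,0],[0,50,-120,0,0],[0,75,-120,0,0],[0,85,-120,0,0],[0,85,-120,0,0],[0,85,-120,0,0]]}}

```text
clock: 26.3
eef_pos: [0.6561, 0.0414, 0.2951]
eef_rot: [-1.549, 0.307, -0.312]
wrist_force: [-0.3, 1.2, 0.3]
width: 0.496
```

```bash
python3 - <<'E'
from h import *
p=eyes.read_camera("wrist"); save(p,"w10.png"); q=eyes.read_camera("scene"); save(q,"s10.png")
P=cloud(p); im=p["image"].astype(int)
m=(im.max(2)<70)&(P[...,2]>.19)&(P[...,2]<.215)&(np.hypot(P[...,0]-.577,P[...,1]-.074)<.05)
print(m.sum(),np.percentile(P[m][:,2],[10,50,90]))
v,u=np.where(m); W=onz(p,u,v,.204)[:,:2]*1000; print(cv2.minAreaRect(W.astype(np.float32)))
c=W.mean(0);w,V=np.linalg.eigh(np.cov((W-c).T));d=V[:,1]; an=np.degrees(np.arctan2(d[1],d[0])); print(c,an,(32.4-an)*np.pi/180)
print(arm.sense()["wrist_force"])
E
```

```text
2320 [0.20318261 0.20431275 0.20531876]
((577.446044921875, 74.04270935058594), (15.307281494140625, 78.22178649902344), 72.54965209960938)
[577.95772123  73.62005198] 163.31214667227522 -2.2848479902849403
[-0.06924427 -0.47484135  0.08630952]
```

View pics/w10.png

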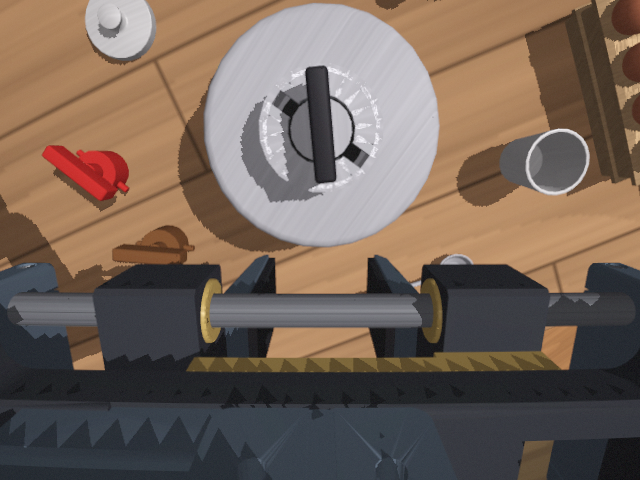

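View pics/s10.png

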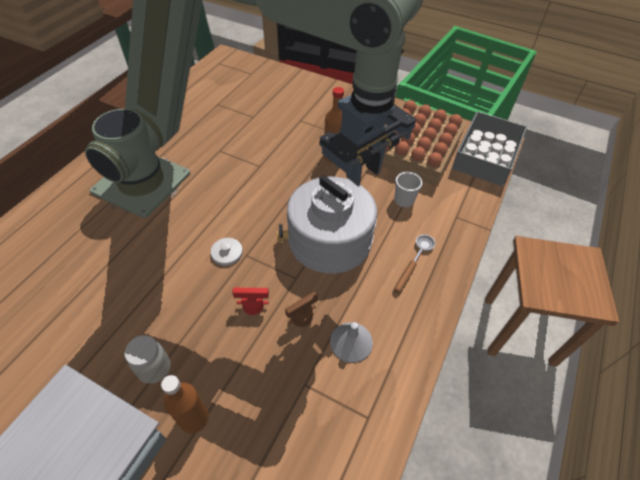

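The bung sits in the neck at (320,125). Its bar top is at z = 0.204 m, exactly the seated height, and it has turned about 49° from the slots. The other goods are where they were and the gripper is clear.

```bash
python3 -c "
from cell import arm
print(arm.hand_in())"
```

```text
the job is handed in; nothing more can be done
None
```

The tank is closed. The steel bung with the black bar is seated in the filler neck, turned clockwise to the stops and let go. I handed it in at about 26 s of the 64 s allowed.

- **Lowering:** the bung went straight through the slots with no contact force, and met the seat with about 6 N.
- **Stop:** I felt it at about 0.88 rad of turn, measured on the bar. There the moment rose steeply while the bung hardly moved.
- **Moment:** the first time it briefly reached about 0.75–0.8 Nm, a little over the 0.7 Nm upper end of "tight" but below 1 Nm. The grip had twisted about 0.08 rad on the bar, so I let go, realigned and regripped. The second time it came up firm at the same angle with 0.63 Nm.
- **Last checks:** the bar's top is at 204 mm, the exact seated height. The bung is centred within about 1 mm, and in the last scene picture the other goods look where they were.
- **Small disagreements:** the bung sprang back about 0.006 rad when released the second time. The final picture gives a turn of about 0.865 rad, against 0.885 rad from the view along the bar; that is within measuring error.

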